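# Set the poise of a beam scale and free the beam

## Robot

A 6-joint arm with a two-finger parallel gripper is mounted at the origin on the work surface. World frame = base frame: x ahead of the robot, y to its left, z up, the work surface at z = 0. Lengths are in mm, angles in rad, forces in N, time in s.
With the tool pointing down it reaches from about 325 to 875 mm from the base axis. Payload 4.4 kg.
Tool frame: the origin (TCP) lies on the centre line of the jaws, within the pads' length; the fingertips stand ahead of it and the grasp point (between the pads) lies 6 mm ahead of it (ctrl.tcp_to_tips is the z of the fingertips in the tool frame, in mm); z points along the fingers, y is the line along which they close (so a half turn about z gives the same grasp; the last joint's range is limited). The gripper opens to 85 mm and grips with 20 to 120 N. Pads are 22 mm wide; open, the fingers measure 114 mm over their backs; the gripper's body (76 mm by 85 mm) begins 54 mm behind the grasp point. The pads swing forward as they close: fully open they stand 13 mm farther back than shut.
Start: joints at [-1.5, 0.207, 1.542, -0, 1.393, -0.15], TCP at [126.479, -560.919, 256.282] pointing down, gripper open.
Joint ranges: [-2.73, 2.73], [-0.86, 2.22], [0.23, 2.46], [-1.11, 4.25], [0.08, 2.63], [-2.82, 2.82]. Speed limits (rad/s): [2.79, 2.79, 3.14, 3.14, 3.14, 3.14].

## Interface

Orientations are given as a 3x3 rotation matrix whose columns are the frame's x, y, z axes.
In Python, from plant import ctrl, sensors, optics gives the robot as it stands. Calls block until the motion is done:
- ctrl.move_ptp(position, orientation): joint-space move of the TCP to a pose.
- ctrl.move_l(position, rot=None, vel=150, threshold=None): straight line of the TCP; rot=None keeps the orientation; vel is the mean speed in mm/s. With threshold (N) it stops when the force on the tool has changed by that much, and returns True; else False.
- ctrl.set_joints(angles): joint-space move.
- ctrl.gripper_to(opening, force=None): finger opening in mm; force is the grip in N (None keeps the last); returns when the fingers have stopped.
- ctrl.hold(seconds).
- ctrl.solve_ik(position, orientation): joint angles nearest the present ones, or None.
- sensors.read_state(): the state.
- optics.grab_frame(name): name is "scene" or "side" or "wrist"; returns (picture, depth): 420x560x3 uint8, red, green, blue; 420x560 float32, mm along the optical axis (not along the pixel's ray), 0 where there is no reading.
- optics.camera_params(name): a dict with "mtx" (3x3 intrinsics, pixels), "R" (3x3) and "t" (3): a world point X has camera coordinates R X + t; the wrist camera has in their place "T_tool_cam" (4x4, takes a point from camera to tool coordinates, whose origin is the TCP and whose axes are the flange's). Camera axes: x right, y down, z forward; pixel columns grow to the right and rows downward; lengths in mm; the calibration is good to about 2 mm. The wrist camera is an equidistant fisheye: a pixel r from the principal point sees the ray r / f radians off the axis. A picture is of the moment at which its call begins: read the wrist's pose just before it. camera_params takes no time and is no camera call.
A pose or a line that the arm cannot do raises ctrl.MotionError and nothing moves.
- ctrl.finish_job(): hands the job in; it is judged then, once.
The state is a dict: "t": time; "q": joint angles; "qvel": joint speeds; "tau": joint torques, N m; "eef_pos": TCP position; "eef_rot": TCP orientation; "force": force on the tool from outside, world axes, zero at the start; "wrist_torque": the same for the moment, N m; "grip_width": finger opening in mm; "grasp_force": force on a finger pad.
Only numpy, scipy, OpenCV 4.12 (cv2) and the standard library are available. Lean on these libraries where they do the work, as an engineer would, in place of code of your own. Each camera call takes 0.05 s, during which the arm holds its last target. There are 200 camera calls.

## Task

The carton on the bench scale should weigh what the red mark on the beam says: check it. With the beam still locked, lift the black knob of the brass poise out of its parking notch, run the poise along to the notch at the red mark and let the knob drop fully home there (the notch can lie up to 10 mm to either side of its mark, so feel for it, and do not shove on once it has dropped in); then swing the yellow lock lever right out to its free stop so that the beam floats about level, and let go, leaving the carton and the other things on the bench where they are.

Things in the scene. Friction and masses are not known exactly. Their poses are not given: they have to be found in the camera images.
- knob_grip (a point): Centre of the poise's black lift knob: upright, round, 30 mm in diameter (32 mm at the rim), 40 mm tall, reaching 20 mm above and below this point. The poise's flat brass top lies 28 mm below it when the knob is down. The point rises with the knob. z is up; -y runs along the beam towards its tip, the way the poise has to go.
- poise_pointer (a point): On the poise (brass carriage straddling the beam, 40 mm across it, 56 mm along it, 66 mm tall, a white pointer line on each side): point in the beam's middle plane, level with the graduated wings, under the axis of knob and tooth. Same axes as red_mark.
- red_mark (a point): Red mark on the beam's white wings (70 mm wide), in the beam's middle plane. -y runs along the beam to its tip, z up. The steel notch bar on the beam's top is screwed on through slots and set differently each time: all its notches lie up to 9 mm off their marks, along y to either side (1 mm more with play), by an amount not given. The poise is at the mark when poise_pointer has the mark's y.
- poise (a joint): Travel of the poise along the beam in m: 0 at the parking mark, growing towards the tip, 0.135 at the red mark; from -0.020 to 0.188; rubs with 1.5 N. Notches are 45 mm apart, the red one the third after the parking notch, one more after it; each 13.5 mm wide and 11 mm deep, the parking notch 34 mm wide, flat lands between. With the knob down it cannot leave a notch.
- lift_knob (a joint): How far the black knob is lifted, in m: 0 fully home in a notch, 0.011 when its tooth stands on a land between notches, 0.015 at most. A spring and its weight pull it down with 4 to 6 N; let go, it falls. The tooth is 11 mm wide with a flat foot: it only falls in when within 1.2 mm of a notch's middle. The notch bar stands 30 N from the tooth.
- beam (a joint): Tilt of the beam in rad about its fulcrum: 0 level, positive when the tip is up; stops at -0.04 and 0.04. Locked, the tip has 1.5 mm of play. Free, the beam is level within 0.02 only with the poise in the notch at the red mark; one notch off, it lies on a stop.
- lock_lever (a joint): Angle of the beam lock lever in rad: 0 (to about 0.1) locked, lying across the beam's tip and pointing to the front of the scale (-x of lever_hub); turns anticlockwise seen from above, away from the beam's end, to its free stop at 1.25. Its fork lets go of the beam at about 0.4. It rubs with 0.25 N m (about 2.5 N at the knob) and stays where it is left.
- lever_grip (a point): Grip point on the lever's yellow knob: an upright cylinder 24 mm in diameter and 48 mm tall, of which 20 mm are above this point and 27 mm below; the lever's bar lies 28 mm below this point. 115 mm from lever_hub, at the same height.
- lever_hub (a point): On the upright axis of the lock lever, at the height of lever_grip. Its frame turns with the lever: the lever points along its -x.
- scale: The green cast scale, fixed; origin under its base on the table, x to the back, y to the left end where the platform is (platform middle at y = 0.265, top 108 mm high). The beam lies over y = 0.10 (fulcrum, on a stand 185 mm high) to y = -0.23 at 165 mm height; a thin trig loop round the beam at y = -0.20 reaches 195 mm.
- carton: Brown carton being weighed, 200 x 210 x 120 mm, 6 kg, on the scale's platform; origin at the centre of its underside. Leave alone.
- tape_gun: Red and black hand tape dispenser with a brown roll, 240 mm long, 90 mm tall, lying in front of the scale; origin on the table under its middle. Leave alone.
- glue_tin: Orange and metal tin, 76 mm in diameter, 105 mm tall, beyond the lever end of the scale; origin under its centre. Leave alone.
- teal_boxes: Two teal boxes stuck together, 100 x 75 x 84 mm, behind the beam; origin under the centre. Leave alone.
- orange_boxes: Two orange boxes stuck together, 160 x 100 x 70 mm, behind the beam; origin under the centre. Leave alone.
- box_knife: Yellow box knife, 145 mm long, 16 mm thick, left lying on the scale's green base (50 mm high) in front of the beam; origin under its middle. Leave alone.
- stapler: Navy stapler, 135 mm long, 50 mm tall, in front of the lever end of the scale; origin under its middle. Leave alone.

How it is judged (in metres and radians):
On the way, in this order (a step that is already met when the one before it is completed fails the run):
1. the poise's knob is fully home in the notch at the red mark while the beam is still locked (value of joint lift_knob below 0.003 m and value of joint poise between 0.121 and 0.149 m and value of joint lock_lever below 0.25 rad), for 0.2 s.
2. the lock lever has been swung out to its free stop (value of joint lock_lever above 1.1 rad), for 0.2 s.
At the end, for the whole second after the job is handed in: The poise's knob is down (within 3 mm) in the notch at the red mark (poise 121 to 149 mm along), the lock lever is out at its free stop (beyond 1.1 rad), the beam floats within 0.025 rad of level, poise and lever are at rest (value of joint lift_knob below 0.003 m and value of joint poise between 0.121 and 0.149 m and value of joint lock_lever above 1.1 rad and value of joint beam between -0.025 and 0.025 rad and velocity of joint poise between -0.01 and 0.01 m/s and velocity of joint lock_lever between -0.1 and 0.1 rad/s); the robot touches nothing.
It fails at once if the carton is shifted on the platform (more than 20 mm) (distance of carton from where it was at the start of the episode above 0.02 m).
It fails at once if another thing on the bench is pushed away (more than 30 mm) (distance of any of tape_gun, glue_tin, teal_boxes, orange_boxes, box_knife, stapler from where it was at the start of the episode above 0.03 m).
It fails at once if the knob's tooth is forced against the notch bar (over 30 N) (contact force between lift_knob and scale above 30 N).
It also fails if it takes over 61 s, if anything falls off the work surface, if the arm or the gripper's body presses on something with over 40 N, if the wrist force passes 120 N, or if a joint passes its speed limit or range.

## Working session

There is one attempt and no reset: what is moved stays moved. The work goes in short steps, each a Python script; the robot and the scene stay as the last script left them, time stands still between calls to the robot, and variables do not carry over. Pictures are saved under pics/ and viewed, at most 10 in all, crops included, and the job is handed in when it is done.

```bash
ls; mkdir -p pics; python3 - <<'E'
from plant import ctrl,sensors,optics
import cv2,numpy as np
for n in("scene","side"):
    im,d=optics.grab_frame(n); cv2.imwrite(f"pics/{n}0.png",im[:,:,::-1]); np.savez(f"pics/{n}0.npz",im=im,d=d)
    p=optics.camera_params(n); print(n,p["mtx"].tolist(),(-p["R"].T@p["t"]).round(),p["R"].round(3).tolist(),(d>0).mean())
print(sensors.read_state()["t"],ctrl.tcp_to_tips)
E
```

```text
pics
scene [[445.10177882294636, 0.0, 279.3475132936686], [0.0, 445.10177882294636, 210.08490788269265], [0.0, 0.0, 1.0]] [1203. -492.  880.] [[0.588, 0.809, 0.012], [0.544, -0.384, -0.746], [-0.599, 0.445, -0.665]] 0.9961607142857143
side [[437.8121588811505, 0.0, 278.1009183374968], [0.0, 437.8121588811505, 213.1706457203067], [0.0, 0.0, 1.0]] [  -2.  714. 1027.] [[-0.8, -0.6, -0.007], [-0.4, 0.543, -0.738], [0.447, -0.588, -0.674]] 0.9951913265306123
0.1 25.0
```

View pics/scene0.png

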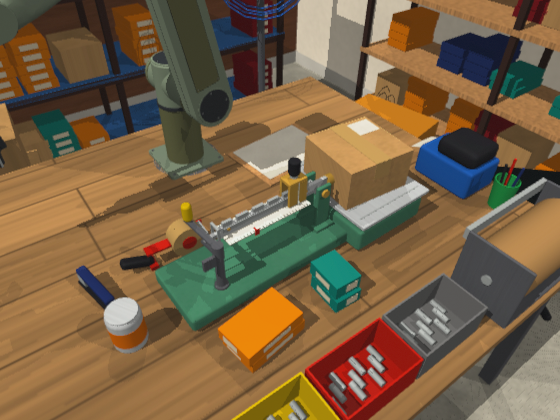

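View pics/side0.png

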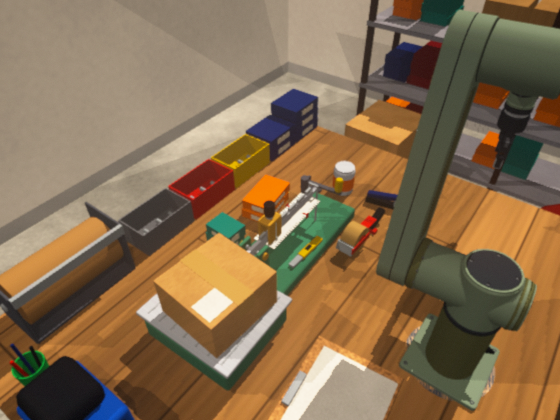

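The scene view shows the poise knob at about (294,166), the yellow lever knob at (187,212), the red mark near (257,231) and the lever hub near (210,230). In the side view the poise knob is at (269,208) and the lever knob at (340,185). Next I measure them by mask, depth and triangulation.

```bash
cat > h.py <<'E'
import numpy as np,cv2
from plant import ctrl,sensors,optics
def pts(n,mask,d):
    p=optics.camera_params(n); v,u=np.nonzero(mask&(d>0)); z=d[v,u]
    c=(np.linalg.inv(p["mtx"])@np.c_[u,v,np.ones(len(u))].T)*z
    return (p["R"].T@(c-np.array(p["t"]).reshape(3,1))).T
def tri(a,b,na="scene",nb="side"):
    P=[]
    for n in(na,nb):
        p=optics.camera_params(n); P.append(p["mtx"]@np.c_[p["R"],np.array(p["t"])])
    X=cv2.triangulatePoints(P[0],P[1],np.float64(a),np.float64(b)).ravel(); return X[:3]/X[3]
E
python3 - <<'E'
from h import *
roi={"scene":dict(knob=(280,150,310,182),lev=(175,195,200,225),red=(245,220,270,242),brass=(270,168,312,215)),
     "side":dict(knob=(255,195,282,222),lev=(330,172,350,198),red=(285,195,320,240),brass=(255,200,285,240))}
for n in roi:
    f=np.load(f"pics/{n}0.npz"); im,d=f["im"],f["d"]; h=cv2.cvtColor(im,cv2.COLOR_RGB2HSV).astype(int); H,S,V=h[...,0],h[...,1],h[...,2]
    M=dict(knob=V<75,lev=(H>20)&(H<33)&(S>180)&(V>110),red=((H<6)|(H>174))&(S>150)&(V>90),brass=(H>14)&(H<26)&(S>110)&(V>90))
    for k,(x0,y0,x1,y1) in roi[n].items():
        m=np.zeros(d.shape,bool); m[y0:y1,x0:x1]=M[k][y0:y1,x0:x1]
        if m.sum()<2: print(n,k,"none");continue
        v,u=np.nonzero(m);P=pts(n,m,d)
        print(n,k,m.sum(),"uv",u.mean().round(1),v.mean().round(1),"box",u.min(),v.min(),u.max(),v.max(),"med",np.median(P,0).round(1),"lo",np.percentile(P,3,0).round(),"hi",np.percentile(P,97,0).round())
    # direction of beam: white wings
    m=np.zeros(d.shape,bool);
    W=(S<40)&(V>190); m[150:260,180:340]=W[150:260,180:340]
    P=pts(n,m,d);P=P[(P[:,2]>150)&(P[:,2]<180)]
    if len(P)>20:
        r=cv2.minAreaRect(P[:,:2].astype(np.float32)); print("wings",len(P),np.median(P[:,2]),cv2.boxPoints(r).round().tolist(),[round(float(x)) for x in P.mean(0)])
    # green base
    G=(H>65)&(H<85)&(S>80); P=pts(n,G,d);P=P[(P[:,2]>40)&(P[:,2]<60)&(P[:,0]<1000)&(P[:,0]>300)]
    print("base",len(P),cv2.boxPoints(cv2.minAreaRect(P[:,:2].astype(np.float32))).round().tolist())
    s=(slice(130,330),slice(60,350)) if n=="scene" else (slice(150,290),slice(200,400))
    cv2.imwrite(f"pics/{n}_crop.png",cv2.resize(im[s][:,:,::-1],None,fx=2.7,fy=2.7,interpolation=3))
E
```

```text
scene knob 210 uv 294.1 167.0 box 288 158 309 178 med [546.1  36.1 265.4] lo [527.  28. 239.] hi [554.  53. 277.]
scene lev 186 uv 186.2 211.3 box 181 202 192 221 med [ 483.8 -217.9  210. ] lo [ 222. -227.   -1.] hi [ 488. -125.  225.]
scene red 20 uv 256.4 231.2 box 254 228 258 234 med [578.8 -92.9 154.1] lo [569. -97. 147.] hi [580. -90. 159.]
scene brass 839 uv 290.0 186.4 box 270 168 311 206 med [549.6  48.4 191. ] lo [278.  14.  -3.] hi [560. 196. 229.]
wings 662 152.78598819373772 [[500.0, 141.0], [508.0, -184.0], [579.0, -182.0], [572.0, 142.0]] [560, -64, 153]
base 8949 [[436.0, -312.0], [734.0, -347.0], [854.0, 674.0], [555.0, 709.0]]
side knob 135 uv 268.8 209.1 box 264 202 274 217 med [529.7  54.5 269.1] lo [521.  40. 246.] hi [543.  60. 279.]
side lev 74 uv 338.1 183.8 box 335 178 342 191 med [ 471.5 -203.3  216.5] lo [ 464. -220.  188.] hi [ 480. -198.  226.]
side red 4 uv 296.5 209.5 box 286 205 307 214 med [540.2 -89.2 158.6] lo [503. -91. 157.] hi [575. -85. 160.]
side brass 549 uv 268.7 222.7 box 255 200 284 239 med [525.5  49.7 203.9] lo [ 514. -157.    0.] hi [719.  73. 232.]
wings 469 154.01017327900055 [[499.0, 137.0], [506.0, -187.0], [577.0, -185.0], [570.0, 139.0]] [525, -58, 154]
base 1869 [[283.0, -218.0], [563.0, -359.0], [1025.0, 559.0], [745.0, 700.0]]
```

View pics/scene_crop.png

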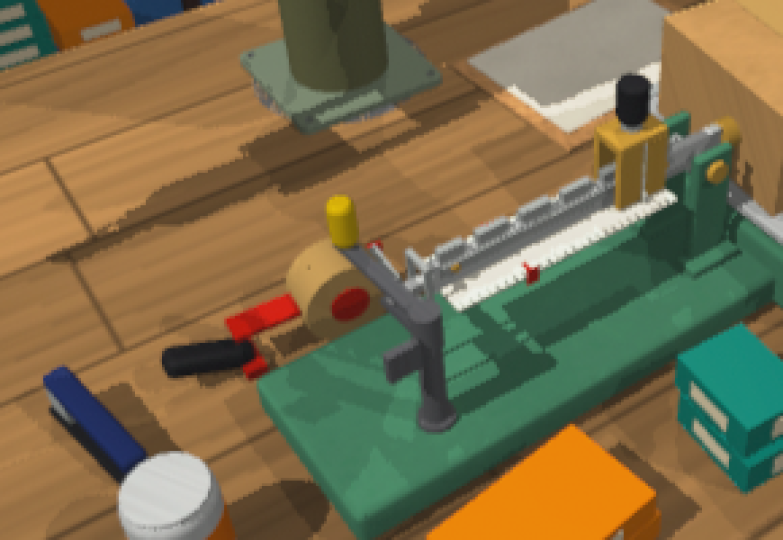

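The crop shows the lever lying across the beam's tip with its knob at crop (342,220). The hub post is at about (430,310), the red mark on the far wing at (532,271), and the poise parked by the fulcrum. I'll refine the points, then look from above with the wrist camera.

```bash
cat >> h.py <<'E'
def R(phi):  # tool down, jaw line (tool y) along world angle phi
    y=np.array([np.cos(phi),np.sin(phi),0]); z=np.array([0,0,-1.]); return np.c_[np.cross(y,z),y,z]
def wray(uv,s):   # wrist pixels -> origin, world ray directions
    p=optics.camera_params("wrist"); K=p["mtx"]; T=np.array(p["T_tool_cam"])
    a=(np.atleast_2d(uv)-[K[0,2],K[1,2]])/[K[0,0],K[1,1]]; r=np.hypot(*a.T)[:,None]
    d=np.c_[a/np.maximum(r,1e-9)*np.sin(r),np.cos(r)]@T[:3,:3].T@np.array(s["eef_rot"]).T
    return np.array(s["eef_pos"])+np.array(s["eef_rot"])@T[:3,3],d
def onz(uv,s,z):
    o,d=wray(uv,s); return o+d*((z-o[2])/d[:,2])[:,None]
E
python3 - <<'E'
from h import *
for n,roi in dict(scene=dict(knob=(280,150,310,182),lev=(175,195,200,225)),side=dict(knob=(255,195,282,222),lev=(330,172,350,198))).items():
    f=np.load(f"pics/{n}0.npz"); im,d=f["im"],f["d"]
    for k,(x0,y0,x1,y1) in roi.items():
        m=np.zeros(d.shape,bool); m[y0:y1,x0:x1]=1; P=pts(n,m,d); zt=np.percentile(P[P[:,2]<300][:,2],99.5) if k=="knob" else 226
        c=dict(knob=(538,44),lev=(477,-210))[k]
        P=P[np.hypot(P[:,0]-c[0],P[:,1]-c[1])<30]; zt=P[:,2].max(); t=P[P[:,2]>zt-3.5]; q=cv2.minEnclosingCircle(t[:,:2].astype(np.float32))
        print(n,k,"top",zt.round(1),len(t),t.mean(0).round(1),q)
print("tri knob",tri((294.1,167.0),(268.8,209.1)),"lev",tri((186.2,211.3),(338.1,183.8)))
f=np.load("pics/side0.npz"); im,d=f["im"],f["d"]; h=cv2.cvtColor(im,cv2.COLOR_RGB2HSV).astype(int)
m=((h[...,0]<8)|(h[...,0]>172))&(h[...,1]>120); m[:195]=0;m[235:]=0;m[:,:280]=0;m[:,320:]=0
print(np.c_[np.argwhere(m),pts("side",m,d).round()])
# knob grip line along the beam; go above midway and look
b=np.array([8,-325.])/np.hypot(8,325); phi=np.arctan2(b[1],b[0])
pos=[541,-60,400]
for ph in(phi,phi+np.pi): print(ph,ctrl.solve_ik(pos,R(ph)))
ok=[p for p in(phi,phi+np.pi) if ctrl.solve_ik(pos,R(p)) is not None]
ph=min(ok,key=lambda p:abs(ctrl.solve_ik(pos,R(p))[5]))
ctrl.move_ptp(pos,R(ph)); s=sensors.read_state()
im,d=optics.grab_frame("wrist"); cv2.imwrite("pics/w1.png",im[:,:,::-1]); np.savez("pics/w1.npz",im=im,pos=s["eef_pos"],rot=s["eef_rot"])
print(s["t"],ph,s["eef_pos"],optics.camera_params("wrist"))
E
```

```text
scene knob top 278.6 63 [539.5  41.2 276.4] ((540.1070556640625, 40.680328369140625), 14.825470924377441)
scene lev top 226.8 30 [ 478.4 -215.   224.5] ((478.3343811035156, -215.28684997558594), 10.230057716369629)
side knob top 280.1 47 [534.9  46.3 278. ] ((534.061767578125, 46.883583068847656), 13.800050735473633)
side lev top 229.1 5 [ 472.8 -210.1  227.1] ((473.6788024902344, -208.40061950683594), 7.860707759857178)
tri knob [537.69497455  43.59290198 256.12774433] lev [ 476.31721148 -215.06530213  204.26008335]
[[204. 287. 576. -91. 160.]
 [205. 286. 575. -84. 161.]
 [205. 287. 574. -89. 158.]
 [205. 288. 575. -95. 153.]
 [213. 304. 515. -93. 154.]
 [213. 307. 507. -96. 156.]
 [214. 306. 507. -91. 156.]
 [214. 307. 502. -90. 159.]
 [215. 306. 502. -84. 160.]
 [215. 307. 503. -91. 154.]
 [216. 306. 502. -85. 155.]
 [216. 307. 503. -91. 150.]]
-1.5461859120008346 [-2.69487458e-01  6.84399141e-02  1.40607210e+00 -4.44089210e-16
  1.66708064e+00  1.27669845e+00]
1.5954067415889586 [-2.69487458e-01  6.84399141e-02  1.40607210e+00 -4.44089210e-16
  1.66708064e+00 -1.86489420e+00]
2.4667 -1.5461859120008346 [540.85126257 -60.79941675 399.59787487] {'mtx': array([[325.1922621 ,   0.        , 275.58888583],
       [  0.        , 325.1922621 , 205.74021117],
       [  0.        ,   0.        ,   1.        ]]), 'T_tool_cam': array([[ 1.19773678e-03, -9.62242865e-01, -2.72189701e-01,
         6.87493319e+01],
       [ 9.99999270e-01,  1.10991331e-03,  4.76615181e-04,
         1.08288623e-01],
       [-1.56512585e-04, -2.72190073e-01,  9.62243493e-01,
        -1.19139169e+02],
       [ 0.00000000e+00,  0.00000000e+00,  0.00000000e+00,
         1.00000000e+00]])}
```

View pics/w1.png

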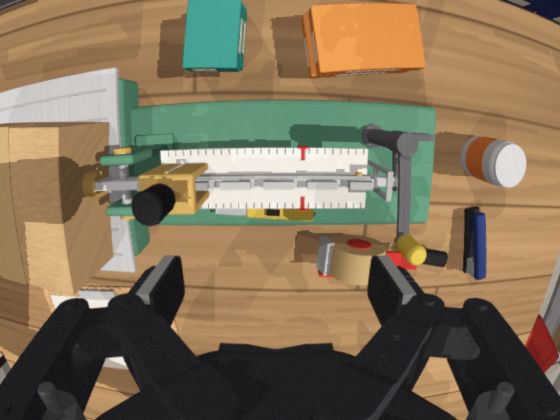

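The wrist view shows the poise knob top at about (149,204), red marks at (303,153) and (302,203), lever knob top at (408,246), hub cap at (407,141) and tin at (495,162). I'll cast these onto their planes.

```bash
python3 - <<'E'
from h import *
f=np.load("pics/w1.npz"); im=f["im"]; s=dict(eef_pos=f["pos"],eef_rot=f["rot"])
h=cv2.cvtColor(im,cv2.COLOR_RGB2HSV).astype(int);H,S,V=h[...,0],h[...,1],h[...,2]
def blob(m,x0,y0,x1,y1):
    k=np.zeros(m.shape,np.uint8);k[y0:y1,x0:x1]=m[y0:y1,x0:x1]
    n,l,st,c=cv2.connectedComponentsWithStats(k); i=1+st[1:,4].argmax(); print("  ",st[i],c[i].round(1)); return c[i],l==i
red=((H<7)|(H>172))&(S>140)
for z in(155,): 
    a,_=blob(red,290,140,315,165); b,_=blob(red,290,190,315,212); print("red",onz([a,b],s,z).round(1),onz([a,b],s,z).mean(0).round(1))
c,m=blob(V<60,128,175,180,230)
# top disc = left/bottom-most? outline extremes on planes top/bottom
v,u=np.nonzero(m); 
for z in(279,259,239): 
    P=onz(np.c_[u,v],s,z); q=cv2.minEnclosingCircle(P[:,:2].astype(np.float32)); print("knob z",z,P.mean(0).round(1),[np.round(x,1) for x in q])
c,m=blob((H>20)&(H<33)&(S>150)&(V>110),390,225,430,270); v,u=np.nonzero(m)
for z in(225,205): print("lev",z,onz([c],s,z).round(1), [np.round(x,1) for x in cv2.minEnclosingCircle(onz(np.c_[u,v],s,z)[:,:2].astype(np.float32))])
print("hub",[onz([(407,141)],s,z).round(1) for z in(205,190,178)])
print("tin",onz([(500,164)],s,105).round())
w=(S<40)&(V>185); w[:,:155]=0;w[:,375:]=0;w[:145]=0;w[215:]=0; v,u=np.nonzero(w);P=onz(np.c_[u,v],s,154)
print("wings",cv2.boxPoints(cv2.minAreaRect(P[:,:2].astype(np.float32))).round(1).tolist())
print("pointer line? crop"); cv2.imwrite("pics/w1c.png",cv2.resize(im[120:280,110:440][:,:,::-1],None,fx=2.4,fy=2.4,interpolation=2))
E
```

```text
[298 146  11  14  49] [302.7 150.1]
   [297 197  10  14  54] [301.9 205.3]
red [[572.2 -90.7 155. ]
 [507.9 -92.5 155. ]] [540.  -91.6 155. ]
   [ 132  184   43   42 1301] [152.7 204. ]
knob z 279 [540.7  37.9 279. ] [array([540.4,  37.7]), np.float64(21.0)]
knob z 259 [534.9  46.  259. ] [array([534.6,  45.7]), np.float64(22.7)]
knob z 239 [529.1  54.1 239. ] [array([528.8,  53.8]), np.float64(24.5)]
   [397 235  30  30 584] [411.6 249.4]
lev 225 [[ 482.3 -204.9  225. ]] [array([ 481.8, -204.8]), np.float64(21.5)]
lev 205 [[ 473.7 -214.8  205. ]] [array([ 473.1, -214.7]), np.float64(23.0)]
hub [array([[ 592.3, -193.2,  205. ]]), array([[ 591.4, -199.6,  190. ]]), array([[ 590.8, -204.8,  178. ]])]
tin [[ 567. -403.  105.]]
wings [[492.3999938964844, 72.30000305175781], [499.6000061035156, -177.39999389648438], [577.5, -175.1999969482422], [570.4000244140625, 74.5]]
pointer line? crop
```

View pics/w1c.png

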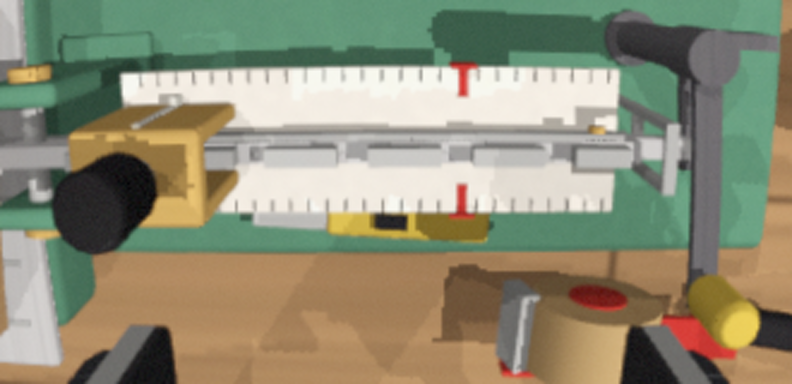

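The crop shows the steel notch bar with one gap at about (458,152), nearly level with the red mark at crop x = 461. Allowing for parallax, I estimate the notch lies 3 mm or so towards parking from the mark. The points agree across the views: knob (537,44,259), red mark (540,-91,155), a 135 mm separation, and lever knob (476,-213,205). I'll grasp, lift and carry.

```bash
python3 - <<'E'
from h import *
ph=-np.pi/2+.025; k=.025
def st(m): s=sensors.read_state(); print(m,round(s["t"],2),np.round(s["eef_pos"],1),"F",np.round(s["force"],1),"w",round(s["grip_width"],1),round(s["grasp_force"],1))
ctrl.gripper_to(64)
ctrl.move_ptp([537,44.3,330],R(ph)); ctrl.move_l([537,44.3,267],vel=120,threshold=10); st("down")
ctrl.gripper_to(20,force=25); st("grip")
p=np.array(sensors.read_state()["eef_pos"])
ctrl.move_l(p+[0,0,13],vel=30); st("lift")
y=44.3; y1=-76
ctrl.move_l([p[0]+k*(y-y1),y1,p[2]+13],vel=60,threshold=25); st("carried")
im,d=optics.grab_frame("scene"); cv2.imwrite("pics/s2.png",cv2.resize(im[130:270,150:350][:,:,::-1],None,fx=3.5,fy=3.5,interpolation=2))
E
```

```text
down 4.11 [537.7  43.7 268. ] F [ 0.4 -0.   0.8] w 64.0 0.0
grip 4.51 [537.7  44.3 268.3] F [-1.3 -0.5  4.3] w 29.6 24.8
lift 5.13 [537.5  44.3 280.8] F [ 3.2 -0.3 -5.8] w 29.6 25.1
carried 7.29 [540.9 -76.2 281.4] F [ 4.6  0.5 -5.8] w 29.5 25.1
```

View pics/s2.png

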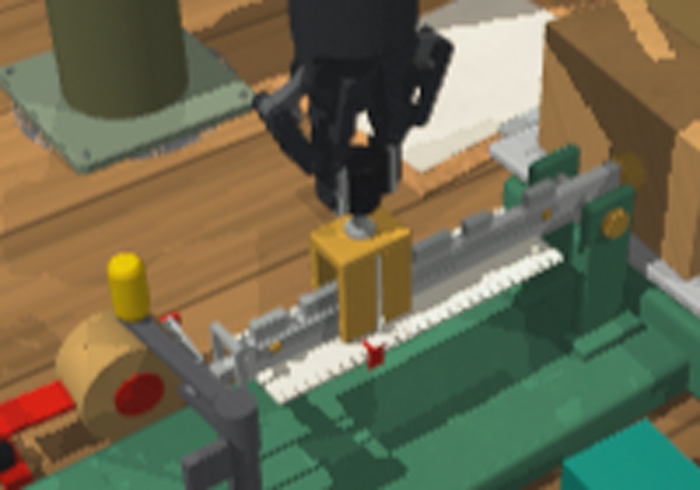

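The poise is off its notch, knob lifted (pull 5.8 N), with its pointer about 10 to 15 mm short of the red mark at crop (375,352). I'll back off 4 mm for margin, release onto the land, then push slowly until the knob drops.

```bash
python3 - <<'E'
from h import *
k=.025
def st(m): s=sensors.read_state(); print(m,round(s["t"],2),np.round(s["eef_pos"],1),"F",np.round(s["force"],1),"w",round(s["grip_width"],1),round(s["grasp_force"],1)); return s
s=st("0"); p=np.array(s["eef_pos"])
ctrl.move_l([p[0]-k*4,p[1]+4,281],vel=30)
ctrl.move_l([p[0]-k*4,p[1]+4,277.5],vel=20,threshold=4); st("lowered")
ctrl.gripper_to(37); s=st("open"); p=np.array(s["eef_pos"])
hit=ctrl.move_l([p[0]+k*36,p[1]-36,274],vel=7,threshold=6); s=st(f"hit {hit}")
print("knob y est",s["eef_pos"][1]+s["grip_width"]/2-15)
im,d=optics.grab_frame("scene"); cv2.imwrite("pics/s3.png",cv2.resize(im[130:270,150:350][:,:,::-1],None,fx=3.5,fy=3.5,interpolation=2))
E
```

```text
0 7.34 [540.9 -76.2 281.4] F [ 5.   0.9 -5.1] w 29.6 25.1
lowered 7.83 [540.9 -72.8 278.8] F [ 0.3 -1.3  4. ] w 30.1 25.7
open 8.07 [540.6 -72.1 277.2] F [ 0.2 -1.2 -0.5] w 36.7 0.0
hit True 10.88 [540.9 -90.9 275.2] F [1.5 1.7 0.1] w 37.3 0.4
knob y est -87.23653413858807
```

View pics/s3.png

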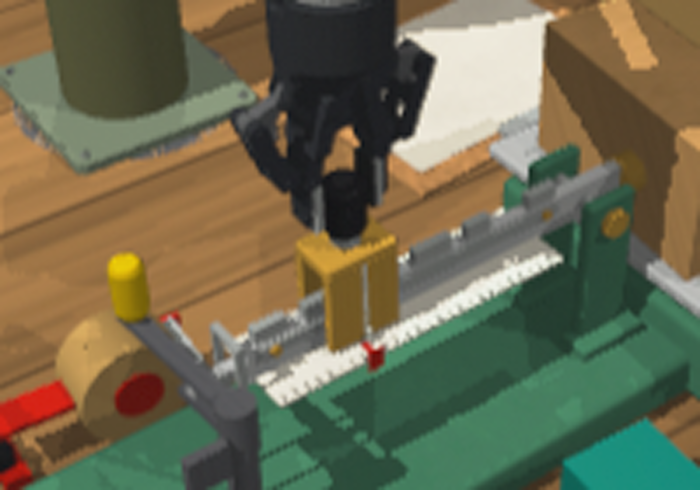

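Contact stopped the push with the knob at y ≈ -87, near the estimated notch. In the picture the poise pointer at (368,300) stands at the red mark, and the knob sits close on the brass. I'll centre, withdraw and measure the knob height.

```bash
python3 - <<'E'
from h import *
s=sensors.read_state(); p=np.array(s["eef_pos"])
ctrl.move_l(p+[0,3.5,0],vel=30); ctrl.gripper_to(60); ctrl.move_l(p+[0,3.5,85],vel=120)
for n in("scene","side"):
    im,d=optics.grab_frame(n); P=pts(n,np.ones(d.shape,bool),d)
    q=P[(np.hypot(P[:,0]-541,P[:,1]+87)<22)&(P[:,2]>200)&(P[:,2]<310)]
    t=q[q[:,2]>np.percentile(q[:,2],98)-4]
    print(n,len(q),q[:,2].max(),t.mean(0).round(1),cv2.minEnclosingCircle(t[:,:2].astype(np.float32)))
    h,_=np.histogram(q[:,2],bins=range(200,311,5));print(h)
    if n=="scene": cv2.imwrite("pics/s4.png",cv2.resize(im[130:270,150:350][:,:,::-1],None,fx=3.5,fy=3.5,interpolation=2))
print(sensors.read_state()["t"])
E
```

```text
scene 418 278.9934365776836 [543.9 -89.7 276.4] ((543.2128295898438, -89.3397445678711), 15.386585235595703)
[ 9  9  8  7 12 90 30  4 18 23 23 26 23 21 36 79  0  0  0  0  0  0]
side 241 280.754506091341 [536.7 -85.  278.2] ((537.1200561523438, -84.43295288085938), 15.012914657592773)
[ 3  2  2  1  1 30 40  4  6 16 15 20 12 14 18 53  4  0  0  0  0  0]
12.4917
```

View pics/s4.png

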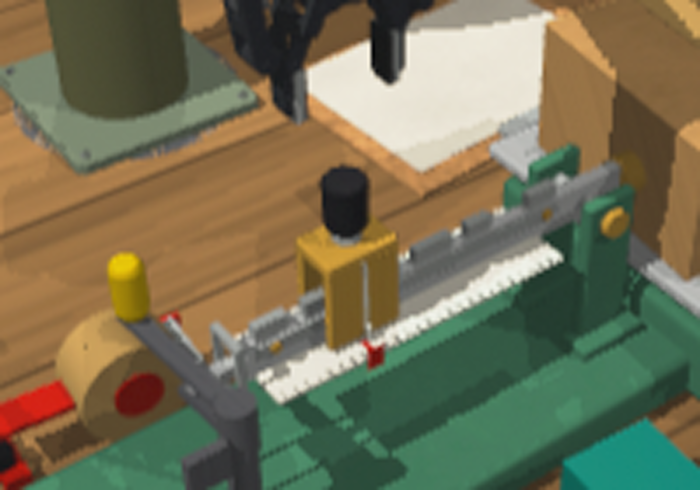

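The knob top is at 279/281 mm, the same as when parked (279/280), so it is fully home, with poise ≈ 0.131. Now the lever: I'll cage its knob with the jaws along the tangent and swing the arc.

```bash
python3 - <<'E'
from h import *
def st(m): s=sensors.read_state(); print(m,round(s["t"],2),np.round(s["eef_pos"],1),"F",np.round(s["force"],1),"w",round(s["grip_width"],1)); return s
hub=np.array([591,-205.]); g=np.array([476,-213.5]); r=np.hypot(*(g-hub)); a0=np.arctan2(*(g-hub)[::-1])%(2*np.pi); z=213
print(r,a0-np.pi)
P=lambda a:[*(hub+r*np.array([np.cos(a),np.sin(a)])),z]
for a in np.arange(0,1.5,.2): assert ctrl.solve_ik(P(a0+a),R(a0+a+np.pi/2)) is not None
ctrl.gripper_to(50)
ctrl.move_ptp([*g,300],R(a0+np.pi/2)); hit=ctrl.move_l([*g,z],vel=100,threshold=6); s=st(f"down {hit}")
if not hit:
    ctrl.gripper_to(34); st("caged"); f0=np.array(sensors.read_state()["force"])
    for a in np.arange(.08,1.5,.08):
        hit=ctrl.move_l(P(a0+a),rot=R(a0+a+np.pi/2),vel=45,threshold=9)
        s=sensors.read_state(); e=np.array(s["eef_pos"])[:2]-hub; F=np.array(s["force"])-f0
        print(round(a,2),hit,"ang",round(np.arctan2(e[1],e[0])%(2*np.pi)-np.pi,3),F.round(1),end=" | ")
        if hit and a>.3 or np.linalg.norm(F)>14: break
    print(); st("end")
    im,d=optics.grab_frame("scene"); cv2.imwrite("pics/s5.png",cv2.resize(im[130:330,60:350][:,:,::-1],None,fx=2.7,fy=2.7,interpolation=2))
E
```

```text
115.31370256825508 0.07377888391171172
down False 14.44 [ 476.6 -213.8  213.8] F [ 0.  -0.1  0.6] w 50.2
caged 14.74 [ 476.2 -213.7  213.5] F [-0.   0.4  0.1] w 33.8
0.08 False ang 0.155 [0.4 0.1 0.4] | 0.16 False ang 0.234 [ 0.7  0.1 -0.6] | 0.24 False ang 0.314 [-0.1 -0.6 -0.1] | 0.32 False ang 0.394 [-0.2 -0.1 -0.7] | 0.4 False ang 0.474 [-0.2 -0.3 -1.4] | 0.48 False ang 0.554 [ 0.3 -0.7 -0.1] | 0.56 False ang 0.634 [ 0.3  0.1 -0.3] | 0.64 False ang 0.714 [-0.6  1.1 -0. ] | 0.72 False ang 0.794 [ 0.1  0.5 -0.2] | 0.8 False ang 0.874 [ 0.2 -0.8 -0.2] | 0.88 False ang 0.954 [-0.7  0.1 -0.5] | 0.96 False ang 1.034 [-0.7  0.1 -0.7] | 1.04 False ang 1.114 [-0.5 -0.5 -0.3] | 1.12 False ang 1.194 [-0.1 -0.1 -0.4] | 1.2 False ang 1.274 [-0.1 -1.  -0.7] | 1.28 True ang 1.294 [-1.6  0.1  0.3] | 
end 20.33 [ 559.6 -315.4  211.8] F [-1.6  0.5  0.4] w 34.2
```

View pics/s5.png

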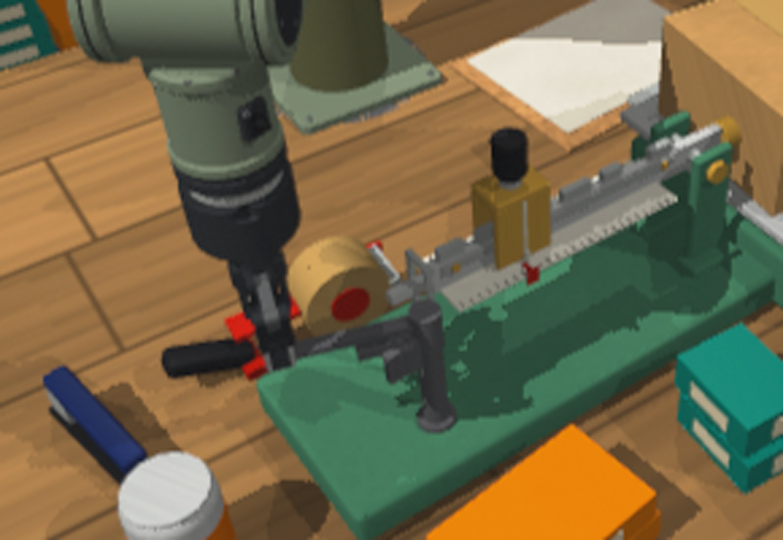

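The lever has swung out beyond the beam's end and the stop was felt at about 1.24 rad. The beam looks level and the poise is still at the mark, at crop (510,220). I'll centre on the knob, open, withdraw and check.

```bash
python3 - <<'E'
from h import *
s=sensors.read_state(); p=np.array(s["eef_pos"]); Y=np.array(s["eef_rot"])[:,1]  # tool y = direction of travel
ctrl.move_l(p-4*Y,vel=25); ctrl.gripper_to(46); ctrl.move_l(p-4*Y+[0,0,110],vel=100)
ctrl.move_l(p+[-150,-80,130],vel=200); ctrl.hold(1)
for n in("scene","side"):
    im,d=optics.grab_frame(n); P=pts(n,np.ones(d.shape,bool),d); h=cv2.cvtColor(im,cv2.COLOR_RGB2HSV).reshape(-1,3).astype(int)
    hv=h[d.ravel()>0]
    q=P[(np.hypot(P[:,0]-541,P[:,1]+87)<22)&(P[:,2]>200)&(P[:,2]<310)]; t=q[q[:,2]>q[:,2].max()-4]
    w=P[(hv[:,1]<45)&(hv[:,2]>120)&(abs(P[:,0]-541)<36)&(abs(P[:,0]-541)>23)&(P[:,1]<90)&(P[:,1]>-178)&(abs(P[:,2]-153)<14)]
    print(n,"knob top",q[:,2].max().round(1),t.mean(0).round(1),"wing slope",np.polyfit(w[:,1],w[:,2],1),len(w))
    y=P[(hv[:,0]>20)&(hv[:,0]<33)&(hv[:,1]>150)&(hv[:,2]>110)&(P[:,2]>185)&(P[:,2]<235)&(np.hypot(P[:,0]-591,P[:,1]+205)<140)&(P[:,1]<-190)]
    if len(y): c=y.mean(0);print("lever knob",len(y),c.round(1),"ang",np.arctan2(c[1]+205,c[0]-591)+np.pi)
    if n=="scene": cv2.imwrite("pics/s6.png",cv2.resize(im[130:330,60:350][:,:,::-1],None,fx=2.7,fy=2.7,interpolation=2))
f=np.load("pics/scene0.npz"); print(sensors.read_state()["t"])
E
```

```text
scene knob top 279.6 [543.7 -89.5 277.2] wing slope [-8.33250126e-03  1.52471544e+02] 357
lever knob 204 [ 563.8 -315.7  210.8] ang 1.3303211645365651
side knob top 282.6 [540.3 -84.3 279.7] wing slope [-7.21064841e-03  1.53881999e+02] 318
lever knob 71 [ 551.9 -304.3  212. ] ang 1.195614259510308
24.3167
```

View pics/s6.png

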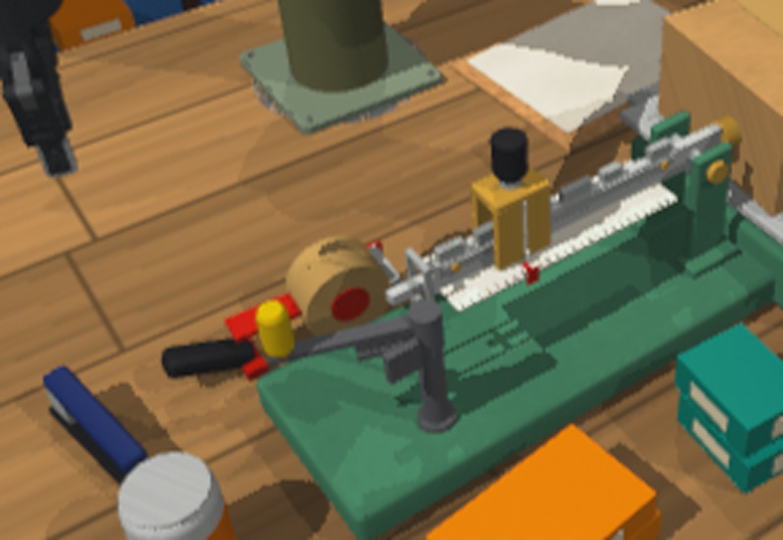

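The picture shows the lever knob out at (275,328), the poise at the mark with its knob down, the bench things where they were and the arm clear. The beam slope is about 0.008 rad and the lever at about 1.25 rad, so I hand in.

```bash
python3 -c "
from plant import ctrl
print(ctrl.finish_job())"
```

```text
the job is handed in; nothing more can be done
None
```

I handed the job in at about 24 s of robot time: the poise knob is home in the notch at the red mark, the lever is at its free stop (about 1.25 rad), the beam floats about 0.008 rad off level and the arm is clear, all by my own camera measurements since the hand-in returned no verdict.

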